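# Lower three rest pins on a welding jig by fingertip

### The job

Get the jig ready for the next frame: with the fingertips, gently press three of its rest pins down about half way each, first the yellow one, then the red, then the blue, without touching a later one before the one before it is down and never pushing hard onto a stop. Each pin stays where you leave it, so do not press it too far, and do not pick up or shift any block. Leave the black pin and its block untouched and the offcut, tin and spanner where they are.

Things in the scene. Friction and masses are not known exactly. Their poses are not given: they have to be found in the camera images.
- jig_plate: fixed flat grey jig plate on the bench, 250 (x) x 490 (y) x 15 mm thick; origin at the centre of its underside
- block_yellow: loose aluminium block of the yellow rest pin, 62 x 62 x 45 mm high, 0.9 kg, standing on the jig plate; origin at the centre of its underside, z up. It carries the yellow-capped pin on its vertical centre line
- yellow_top (a point): centre of the flat top of the yellow pin cap (disc 36 mm across, 10 mm thick), moving with the pin; at joint value 0 it is 71 mm above the block's underside (86 mm above the bench)
- pin_yellow (a joint): how far the yellow pin is pushed straight down, m: 0 fully up, 0.016 down on its stop with the cap against the block; at the start 0 to 0.002. Friction holds the pin wherever it is left; pushing it down takes about 5 N at first, rising evenly to about 9.5 N near the stop. The bare stem under the cap is dark for 8 mm, then white for 8 mm: at half way the white has just gone into the block
- block_red: loose aluminium block of the red rest pin, 62 x 62 x 45 mm high, 0.9 kg, standing on the jig plate; origin at the centre of its underside, z up. It carries the red-capped pin on its vertical centre line
- red_top (a point): centre of the flat top of the red pin cap (disc 36 mm across, 10 mm thick), moving with the pin; at joint value 0 it is 71 mm above the block's underside (86 mm above the bench)
- pin_red (a joint): how far the red pin is pushed straight down, m: 0 fully up, 0.016 down on its stop with the cap against the block; at the start 0 to 0.002. Friction holds the pin wherever it is left; pushing it down takes about 5 N at first, rising evenly to about 9.5 N near the stop. The bare stem under the cap is dark for 8 mm, then white for 8 mm: at half way the white has just gone into the block
- block_blue: loose aluminium block of the blue rest pin, 62 x 62 x 45 mm high, 0.9 kg, standing on the jig plate; origin at the centre of its underside, z up. It carries the blue-capped pin on its vertical centre line
- blue_top (a point): centre of the flat top of the blue pin cap (disc 36 mm across, 10 mm thick), moving with the pin; at joint value 0 it is 71 mm above the block's underside (86 mm above the bench)
- pin_blue (a joint): how far the blue pin is pushed straight down, m: 0 fully up, 0.016 down on its stop with the cap against the block; at the start 0 to 0.002. Friction holds the pin wherever it is left; pushing it down takes about 5 N at first, rising evenly to about 9.5 N near the stop. The bare stem under the cap is dark for 8 mm, then white for 8 mm: at half way the white has just gone into the block
- block_black: loose aluminium block of the black rest pin, 62 x 62 x 45 mm high, 0.9 kg, standing on the jig plate; origin at the centre of its underside, z up. It carries the black-capped pin on its vertical centre line
- black_top (a point): centre of the flat top of the black pin cap (disc 36 mm across, 10 mm thick), moving with the pin; at joint value 0 it is 71 mm above the block's underside (86 mm above the bench)
- pin_black (a joint): how far the black pin is pushed straight down, m: 0 fully up, 0.016 down on its stop with the cap against the block; at the start 0 to 0.002. Friction holds the pin wherever it is left; pushing it down takes about 5 N at first, rising evenly to about 9.5 N near the stop. The bare stem under the cap is dark for 8 mm, then white for 8 mm: at half way the white has just gone into the block
- offcut: loose steel square-tube offcut standing on the jig plate, 40 x 40 x 60 mm high; origin at the centre of its underside; a bystander
- tin: loose small green tin standing on the jig plate, 48 mm across, 65 mm high; origin at the centre of its underside; a bystander
- spanner: loose steel spanner lying on the bench beside the jig plate on its +y side, about 170 mm long along its x; a bystander
There are look-alikes about, which are no part of the job. Leave any pink look-alike of the block_blue alone. What is shaped like the block_yellow but pink is not meant.

How it is judged:
On the way, in this order (a step that is already met when the one before it is completed fails the run):
1. the yellow pin is pressed about half way down (4 to 12 mm) and let go (value of joint pin_yellow between 0.004 and 0.012 m and contact force between the fingers and block_yellow below 0.2 N), for 0.1 s.
2. the red pin is pressed about half way down (4 to 12 mm) and let go (value of joint pin_red between 0.004 and 0.012 m and contact force between the fingers and block_red below 0.2 N), for 0.1 s.
3. the blue pin is pressed about half way down (4 to 12 mm) and let go (value of joint pin_blue between 0.004 and 0.012 m and contact force between the fingers and block_blue below 0.2 N), for 0.1 s.
At the end, for the whole second after the job is handed in: the yellow, red and blue pins each stand pressed 4 to 12 mm down of their 16 mm; the black pin is still up (less than 3 mm down); every block is within 12 mm, and the offcut, tin and spanner within 15 mm, of where it stood (value of joint pin_yellow between 0.004 and 0.012 m and value of joint pin_red between 0.004 and 0.012 m and value of joint pin_blue between 0.004 and 0.012 m and value of joint pin_black below 0.003 m and distance of each of block_yellow, block_red, block_blue, block_black from where it was at the start of the episode below 0.012 m and distance of each of offcut, tin, spanner from where it was at the start of the episode below 0.015 m); the robot touches nothing.
It fails at once if a pin or its block is touched (over 0.5 N) out of turn: red or blue before yellow is 4 mm down, or blue before red is 4 mm down ((value of joint pin_yellow below 0.004 m and contact force between the fingers and block_red above 0.5 N) or (value of joint pin_yellow below 0.004 m and contact force between the fingers and block_blue above 0.5 N) or (value of joint pin_red below 0.004 m and contact force between the fingers and block_blue above 0.5 N)).
It fails at once if a pin or its block is pushed hard (over 20 N) (contact force between the fingers and block_yellow above 20 N or contact force between the fingers and block_red above 20 N or contact force between the fingers and block_blue above 20 N or contact force between the fingers and block_black above 20 N).
It fails at once if the black pin or its block is touched (over 0.5 N) (contact force between the fingers and block_black above 0.5 N).
It fails at once if a block is lifted, carried or shifted more than 12 mm (distance of any of block_yellow, block_red, block_blue, block_black from where it was at the start of the episode above 0.012 m).
It fails at once if the offcut, tin or spanner is moved more than 15 mm (distance of any of offcut, tin, spanner from where it was at the start of the episode above 0.015 m).
It also fails if it takes over 45 s, if anything falls off the work surface, if the arm or the gripper's body presses on something with over 40 N, if the wrist force passes 120 N, or if a joint passes its speed limit or range.

### The arm

A 7-joint arm with a two-finger parallel gripper is mounted at the origin on the work surface. World frame = base frame: x ahead of the robot, y to its left, z up, the work surface at z = 0. Lengths are in m, angles in rad, forces in N, time in s.
With the tool pointing down it reaches from about 0.4 to 0.9 m from the base axis. Payload 5.5 kg.
Tool frame: the origin (TCP) lies midway between the tips of the shut fingers; the grasp point (between the pads) lies 19 mm behind it (manip.grip_depth is the distance from the TCP to the grasp point, in m); z points along the fingers, x is the direction in which the jaws open and shut, and the axes are right-handed (so a half turn about z gives the same grasp; the last joint's range is limited). The gripper opens to 92 mm and grips with 3 to 60 N. Pads are 19 mm wide; open, the fingers measure 130 mm over their backs; the gripper's body (75 mm by 190 mm) begins 47 mm behind the grasp point.
Start: joints at [-1.055, 0.501, -0.427, 1.55, 0.221, 1.138, -0.21], TCP at [0.163, 0.629, 0.227] pointing down, gripper open.
Joint ranges: [-2.88, 2.88], [-0.31, 2.03], [-1.54, 1.56], [0.2, 2.42], [-1.41, 4.55], [0.19, 2.02], [-2.57, 2.57]. Speed limits (rad/s): [2.57, 2.57, 3.14, 3.14, 3.14, 3.14, 3.14].

### API

Orientations are given as a unit quaternion [x, y, z, w].
In Python, from bench import manip, effector, viewer gives the robot as it stands. Calls block until the motion is done:
- manip.move_pose(position, orientation): joint-space move of the TCP to a pose.
- manip.servo_line(position, ori=None, vel=0.15): straight line of the TCP; ori=None keeps the orientation; vel is the mean speed in m/s.
- manip.movej(angles): joint-space move.
- effector.open_jaws() and effector.close(f_grip=None): open the fingers fully, or close them until they stop; f_grip is the grip in N (None keeps the last).
- manip.sleep(seconds).
- manip.solve_ik(position, orientation): joint angles nearest the present ones, or None.
- viewer.get_image(name): name is "scene" or "side" or "wrist"; returns the picture (384x512x3 uint8, red, green, blue); there is no depth.
- viewer.get_calibration(name): a dict with "vfov" (degrees; the focal length in pixels is half the picture's height over the tangent of half this angle, whatever the lens; pixels are square), "cx", "cy" (the principal point, pixels), "eye" and "attitude" of the camera in the world. Camera axes: x right, y down, z forward; pixel columns grow to the right and rows downward; lengths in m; the calibration is good to about 2 mm. A picture is of the moment at which its call begins: read the wrist's pose just before it. get_calibration takes no time and is no camera call; for the wrist camera it gives the pose at the moment of the call.
A pose or a line that the arm cannot do raises manip.PlanningError and nothing moves.
- manip.hand_in(): hands the job in, once; it reports no verdict.
Readings, each from a call of its own:
- manip.current_clock(): time.
- manip.current_q(): joint angles.
- manip.current_joint_velocities(): joint speeds.
- manip.current_tau(): joint torques, N m.
- manip.current_tool_pos(): TCP position.
- manip.current_tcp_rot(): TCP orientation.
- manip.current_force(): force on the tool from outside, world axes, zero at the start.
- manip.current_wrist_torque(): the same for the moment, N m.
- manip.current_finger_gap(): finger opening in m.
Only numpy, scipy, OpenCV 4.12 (cv2) and the standard library are available. Lean on these libraries where they do the work, as an engineer would, in place of code of your own. Each camera call takes 0.05 s, during which the arm holds its last target.

## Working session

There is one attempt and no reset: what is moved stays moved. The work goes in short steps, each a Python script; the robot and the scene stay as the last script left them, time stands still between calls to the robot, and variables do not carry over. Pictures are saved under pics/ and viewed, and the job is handed in when it is done.

```bash
ls; mkdir -p pics; python3 - <<'E'
from bench import manip, effector, viewer
import cv2
for n in ["scene","side","wrist"]:
    im=viewer.get_image(n); cv2.imwrite(f"pics/{n}0.png",im[:,:,::-1]); print(n,viewer.get_calibration(n))
print(manip.current_clock(),manip.current_tool_pos(),manip.current_tcp_rot(),manip.current_finger_gap())
E
```

```text
pics
scene {'vfov': 44.813485002408626, 'cx': 255.9814337846821, 'cy': 200.22492922481257, 'eye': array([ 1.21203001, -0.46708926,  0.74930656]), 'attitude': array([ 0.81442732,  0.38694391, -0.19170499, -0.38759739])}
side {'vfov': 54.07967481155319, 'cx': 255.1738721916159, 'cy': 190.5346833789741, 'eye': array([ 0.46814282, -0.55111753,  0.70511131]), 'attitude': array([ 0.92281836, -0.06788017,  0.03063848, -0.37796804])}
wrist {'vfov': 60.91009161832081, 'cx': 256.84839180601733, 'cy': 194.23839447763115, 'eye': array([0.09261103, 0.646789  , 0.3836689 ]), 'attitude': array([0.7834218 , 0.60673218, 0.08222498, 0.10660859])}
0.15 [0.16246591 0.62882421 0.22592928] [ 7.90578428e-01  6.12360377e-01 -5.80188003e-04  4.24581396e-04] 0.0920729200754773
```

View pics/scene0.png

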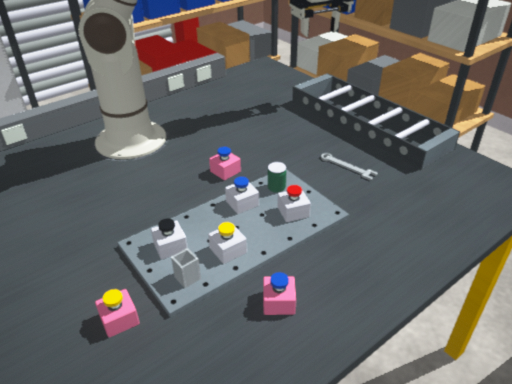

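View pics/side0.png

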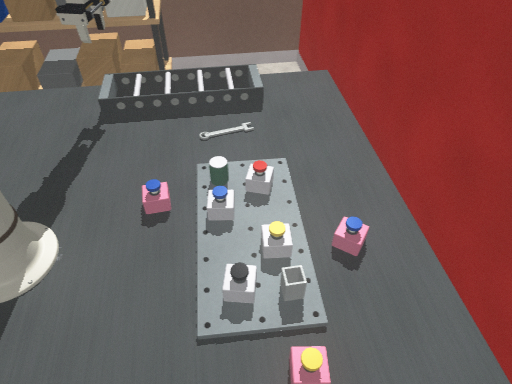

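View pics/wrist0.png

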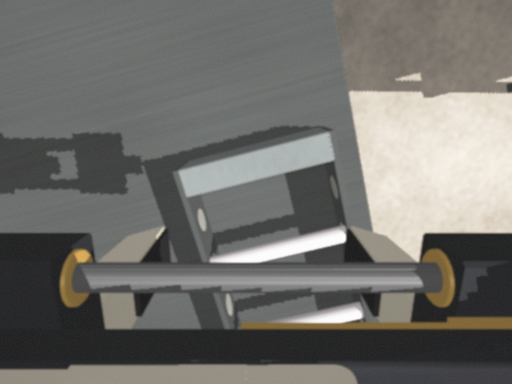

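The jig's white blocks stand in scene at yellow (227,230), red (294,191), blue (241,184) and black (167,226). The pink look-alikes are off the plate. Next I triangulate the caps.

```bash
cat > h.py <<'E'
from bench import manip, effector, viewer
import cv2, numpy as np
from scipy.spatial.transform import Rotation as R
H={'yellow':[((22,120,100),(35,255,255))],'red':[((0,150,90),(6,255,255)),((174,150,90),(180,255,255))],'blue':[((105,150,80),(125,255,255))],'black':[((0,0,0),(180,255,40))]}
def blobs(im,c,amin=15,box=None):
    hsv=cv2.cvtColor(im,cv2.COLOR_RGB2HSV); m=0
    for a,b in H[c]: m=m|cv2.inRange(hsv,a,b)
    n,l,s,ce=cv2.connectedComponentsWithStats(m)
    return [(ce[i].round(1),tuple(s[i])) for i in range(1,n) if s[i,4]>=amin]
def ray(cal,uv,h=384):
    f=h/2/np.tan(np.radians(cal['vfov'])/2)
    d=np.array([(uv[0]-cal['cx'])/f,(uv[1]-cal['cy'])/f,1])
    return cal['eye'],R.from_quat(cal['attitude']).apply(d)
def plane(cal,uv,z):
    e,d=ray(cal,uv); return e+d*(z-e[2])/d[2]
def proj(cal,p,h=384):
    f=h/2/np.tan(np.radians(cal['vfov'])/2)
    q=R.from_quat(cal['attitude']).inv().apply(np.asarray(p)-cal['eye'])
    return np.array([cal['cx']+f*q[0]/q[2],cal['cy']+f*q[1]/q[2]])
def tri(rs):
    A=0;b=0
    for e,d in rs:
        d=d/np.linalg.norm(d);P=np.eye(3)-np.outer(d,d);A=A+P;b=b+P@e
    x=np.linalg.solve(A,b); return x
E
python3 - <<'E'
from h import *
ap={'scene':{'yellow':(227,232),'red':(294,192),'blue':(241,184),'black':(167,228)},'side':{'yellow':(277,230),'red':(260,168),'blue':(220,193),'black':(240,272)}}
for c in ap['scene']:
    rs=[]
    for n in ['scene','side']:
        im=cv2.imread(f'pics/{n}0.png')[:,:,::-1].copy()
        cal=viewer.get_calibration(n)
        bs=blobs(im,c); b=min(bs,key=lambda b:np.hypot(*(b[0]-ap[n][c])))
        rs.append(ray(cal,b[0])); print(c,n,b,plane(cal,b[0],.082).round(4))
    print('  tri',tri(rs).round(4))
E
```

```text
yellow scene (array([226.1, 228.5]), (np.int32(218), np.int32(222), np.int32(17), np.int32(14), np.int32(189))) [ 0.5937 -0.0616  0.082 ]
yellow side (array([276. , 233.4]), (np.int32(270), np.int32(230), np.int32(15), np.int32(6), np.int32(34))) [ 0.5869 -0.0753  0.082 ]
  tri [ 0.5886 -0.062   0.0729]
red scene (array([293.9, 190.1]), (np.int32(287), np.int32(185), np.int32(15), np.int32(11), np.int32(131))) [0.5868 0.1401 0.082 ]
red side (array([259.3, 165.1]), (np.int32(253), np.int32(161), np.int32(13), np.int32(9), np.int32(92))) [0.5859 0.1419 0.082 ]
  tri [0.5859 0.1413 0.0816]
blue scene (array([240.9, 181.5]), (np.int32(234), np.int32(177), np.int32(15), np.int32(11), np.int32(128))) [0.48  0.065 0.082]
blue side (array([152.4, 184.4]), (np.int32(146), np.int32(180), np.int32(14), np.int32(11), np.int32(114))) [0.3256 0.1102 0.082 ]
  tri [ 0.3067  0.2061 -0.0487]
black scene (array([164.9, 229.1]), (np.int32(160), np.int32(228), np.int32(12), np.int32(3), np.int32(19))) [ 0.5119 -0.1634  0.082 ]
black side (array([97.9, 20.9]), (np.int32(94), np.int32(14), np.int32(9), np.int32(15), np.int32(54))) [0.062  1.1289 0.082 ]
  tri [ 0.5258 -0.2071  0.4016]
```

```bash
python3 - <<'E'
import cv2
a=cv2.imread('pics/scene0.png')[150:300,130:330];b=cv2.imread('pics/side0.png')[150:310,190:310]
cv2.imwrite('pics/z1.png',cv2.resize(a,None,fx=4,fy=4,interpolation=2))
E
```

```text
(no output)
```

View pics/z1.png

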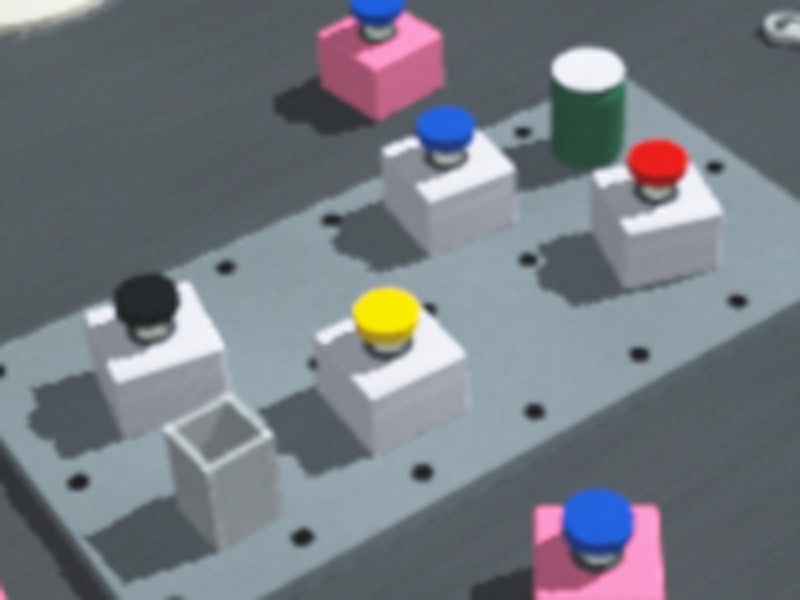

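```bash
python3 - <<'E'
from h import *
q0=manip.current_q()
for yaw in range(-180,180,30):
    r=(R.from_euler('z',yaw,degrees=True)*R.from_quat([1,0,0,0])).as_quat()
    out=[]
    for p in [(.594,-.062),(.587,.141),(.48,.065)]:
        for z in (.2,.078):
            q=manip.solve_ik([*p,z],r); out.append(None if q is None else np.abs(np.array(q)-q0).max().round(2))
    print(yaw,out)
E
```

```text
-180 [np.float64(2.17), np.float64(1.99), np.float64(2.45), np.float64(2.73), np.float64(2.65), np.float64(2.16)]
-150 [np.float64(1.78), np.float64(1.6), np.float64(1.98), np.float64(1.81), np.float64(1.99), np.float64(1.78)]
-120 [np.float64(1.42), np.float64(1.33), np.float64(1.61), np.float64(1.55), np.float64(1.66), np.float64(1.48)]
-90 [np.float64(1.17), np.float64(1.08), np.float64(1.53), np.float64(1.48), np.float64(1.48), np.float64(1.36)]
-60 [np.float64(0.88), np.float64(0.89), np.float64(1.05), np.float64(1.0), np.float64(0.98), np.float64(0.91)]
-30 [np.float64(0.92), np.float64(0.93), np.float64(0.69), np.float64(0.68), np.float64(0.73), np.float64(0.74)]
0 [np.float64(0.96), np.float64(0.98), np.float64(0.75), np.float64(0.75), np.float64(0.78), np.float64(0.8)]
30 [np.float64(0.99), np.float64(1.04), np.float64(0.81), np.float64(0.81), np.float64(0.84), np.float64(0.86)]
60 [np.float64(1.36), np.float64(1.33), np.float64(0.93), np.float64(0.89), np.float64(1.06), np.float64(1.02)]
90 [np.float64(1.87), np.float64(1.81), np.float64(1.42), np.float64(1.36), np.float64(1.57), np.float64(1.49)]
120 [np.float64(2.36), np.float64(2.28), np.float64(1.9), np.float64(1.81), np.float64(2.08), np.float64(1.97)]
150 [np.float64(2.27), np.float64(2.72), np.float64(2.39), np.float64(2.28), np.float64(2.58), np.float64(2.43)]
```

```bash
python3 - <<'E'
from h import *
effector.close(5)
manip.move_pose([.594,-.062,.25],[1,0,0,0])
t=manip.current_clock()
cal=viewer.get_calibration('wrist');im=viewer.get_image('wrist'); cv2.imwrite('pics/w1.png',im[:,:,::-1])
im2=viewer.get_image('side'); cv2.imwrite('pics/s1.png',im2[:,:,::-1])
print(t,manip.current_tool_pos(),manip.current_finger_gap(),manip.current_force(),cal)
for c in ['yellow','red','blue']:
  for b in blobs(im,c,60): print(c,b[0],b[1],plane(cal,b[0],.084))
E
```

```text
4.45 [ 0.59409101 -0.06090768  0.24987952] 0.0005450995045283578 [-0.62757236 -0.5306629  -0.46799579] {'vfov': 60.91009161832081, 'cx': 256.84839180601733, 'cy': 194.23839447763115, 'eye': array([0.59351917, 0.01091904, 0.40765028]), 'attitude': array([9.91001389e-01, 1.00441486e-03, 2.81102662e-04, 1.33847521e-01])}
yellow [255.1 176.7] (np.int32(239), np.int32(160), np.int32(33), np.int32(34), np.int32(892)) [ 0.59198722 -0.05970798  0.084     ]
blue [134.6  44. ] (np.int32(116), np.int32(24), np.int32(39), np.int32(40), np.int32(1212)) [0.48196486 0.06381653 0.084     ]
blue [416.9 174.1] (np.int32(400), np.int32(159), np.int32(34), np.int32(31), np.int32(852)) [ 0.75556247 -0.05669377  0.084     ]
```

View pics/w1.png

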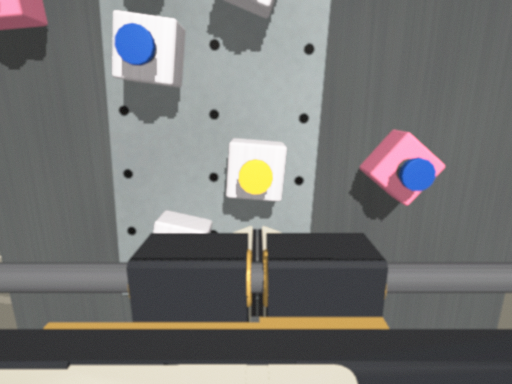

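View pics/s1.png

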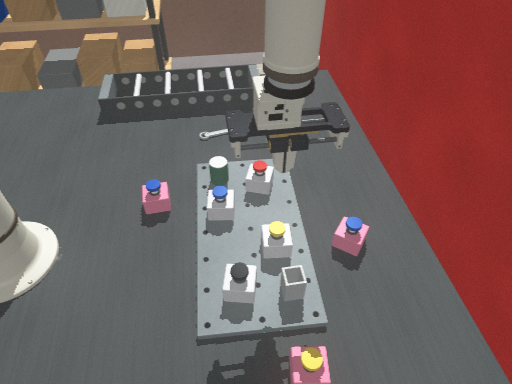

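Wrist view: the yellow cap is at (255,177), giving (0.592, -0.060), which agrees with the scene camera. The fingertip path is clear, so I press yellow.

```bash
cat >> h.py <<'E'
def fz(): return float(manip.current_force()[2])
def press(x,y,depth=.007,zs=.092):
    manip.servo_line([x,y,zs+.02],vel=.1)
    manip.servo_line([x,y,zs],vel=.04); manip.sleep(.15)
    f0=fz(); z=zs; zc=None; zp=manip.current_tool_pos()[2]
    print('f0',f0,zp)
    while True:
        z-=.001; manip.servo_line([x,y,z],vel=.02); manip.sleep(.05)
        f=fz()-f0; za=manip.current_tool_pos()[2]
        print(round(z,4),round(za,4),round(f,2))
        if zc is None and abs(f)>1.5: zc=zp; print('contact ~',zc)
        zp=za
        if abs(f)>12: print('FORCE STOP'); break
        if zc is not None and zc-za>=depth-.0003: break
        if za<.0745: print('Z STOP'); break
    manip.servo_line([x,y,.12],vel=.08); manip.sleep(.1)
    print('t',manip.current_clock(),'f',manip.current_force())
E
python3 - <<'E'
from h import *
press(.592,-.060)
cal=viewer.get_calibration('scene');im=viewer.get_image('scene'); cv2.imwrite('pics/sc2.png',im[:,:,::-1])
cv2.imwrite('pics/sc2z.png',cv2.resize(im[150:300,130:330,::-1],None,fx=4,fy=4,interpolation=2))
E
```

```text
f0 0.5212474241218097 0.09224078494889801
0.091 0.0911 0.29
0.09 0.09 0.19
0.089 0.0889 -0.22
0.088 0.088 -0.59
0.087 0.087 -1.23
0.086 0.086 -0.47
0.085 0.0849 -1.1
0.084 0.0842 2.68
contact ~ 0.08494553390103629
0.083 0.0833 4.57
0.082 0.0822 3.97
0.081 0.0811 4.6
0.08 0.0801 3.92
0.079 0.0791 3.9
0.078 0.0782 4.92
t 11.8583 f [ 1.15087125 -0.48710497 -0.69370922]
```

View pics/sc2z.png

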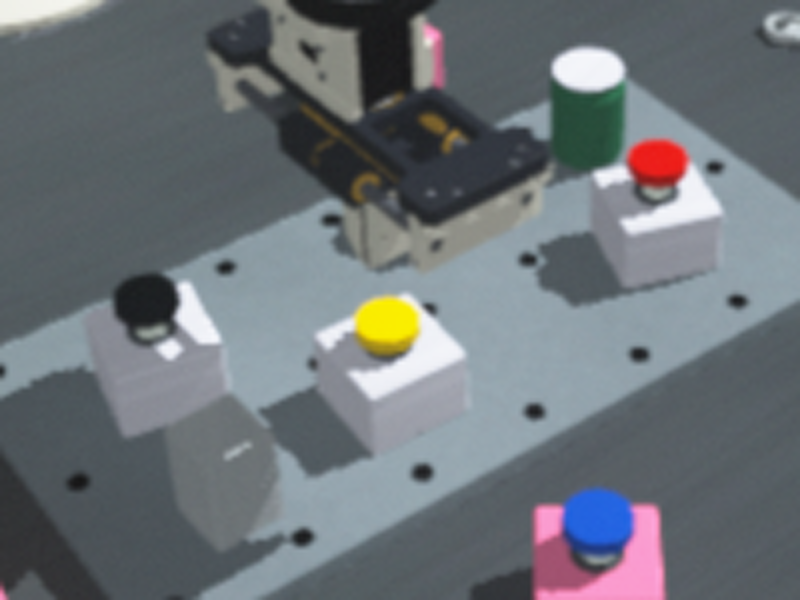

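Yellow went down about 7 mm: the white stem is gone, the cap sank about 2.5 px, and the block has not moved. I go to red next.

```bash
python3 - <<'E'
from h import *
manip.servo_line([.592,-.06,.2],vel=.2)
manip.servo_line([.587,.14,.22],vel=.2); manip.sleep(.2)
cal=viewer.get_calibration('wrist');im=viewer.get_image('wrist'); cv2.imwrite('pics/w2.png',im[:,:,::-1])
print(manip.current_clock(),manip.current_tool_pos())
for c in ['yellow','red','blue']:
  for b in blobs(im,c,60): print(c,b[0],b[1],plane(cal,b[0],.084))
E
```

```text
13.8667 [0.58716612 0.138758   0.21999795]
red [256.7 182.2] (np.int32(239), np.int32(164), np.int32(36), np.int32(37), np.int32(1053)) [0.586654   0.14049361 0.084     ]
blue [  4.6 194.4] (np.int32(0), np.int32(179), np.int32(13), np.int32(31), np.int32(275)) [0.35145495 0.12937916 0.084     ]
```

View pics/w2.png

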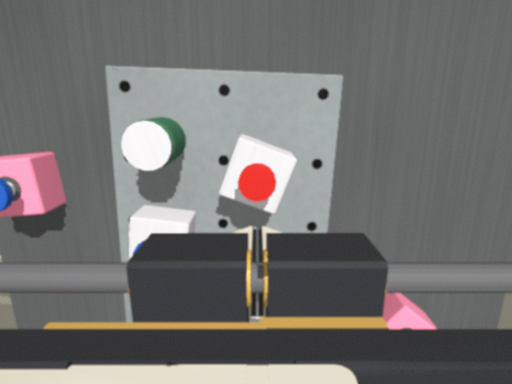

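Wrist view: the red cap is at (257,182), giving (0.587, 0.140), and the tin at (150,143) is clear of the fingers.

```bash
python3 - <<'E'
from h import *
press(.5867,.1405)
im=viewer.get_image('scene')
cv2.imwrite('pics/sc3z.png',cv2.resize(im[150:300,130:330,::-1],None,fx=4,fy=4,interpolation=2))
E
```

```text
f0 -0.057310731712818724 0.09224766221820414
0.091 0.091 -0.34
0.09 0.09 0.23
0.089 0.089 0.07
0.088 0.0879 -0.41
0.087 0.087 -0.39
0.086 0.086 0.22
0.085 0.0852 3.61
contact ~ 0.08601845279152825
0.084 0.0842 6.0
0.083 0.0831 4.54
0.082 0.0821 4.58
0.081 0.0811 5.48
0.08 0.0801 5.91
0.079 0.0791 6.5
t 20.5667 f [0.46830948 0.21967255 0.09023564]
```

View pics/sc3z.png

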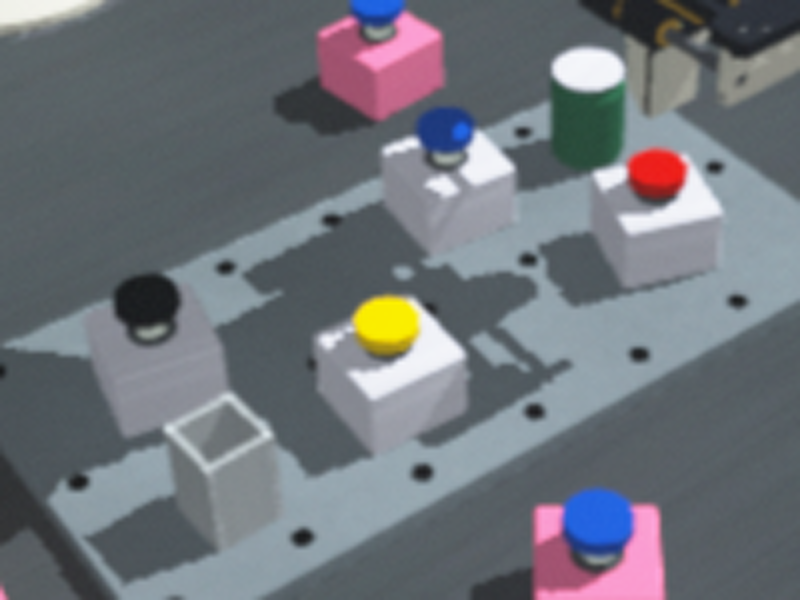

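Red is down about 7 mm with no white stem showing, and its block has not moved. Blue is next.

```bash
python3 - <<'E'
from h import *
manip.servo_line([.5867,.1405,.2],vel=.2)
manip.servo_line([.481,.065,.22],vel=.2); manip.sleep(.2)
cal=viewer.get_calibration('wrist');im=viewer.get_image('wrist'); cv2.imwrite('pics/w3.png',im[:,:,::-1])
print(manip.current_clock(),manip.current_tool_pos())
for c in ['yellow','red','blue']:
  for b in blobs(im,c,60): print(c,b[0],b[1],plane(cal,b[0],.084))
E
```

```text
22.225 [0.48143939 0.06560896 0.21961675]
red [375.4 101.1] (np.int32(356), np.int32(82), np.int32(40), np.int32(40), np.int32(1248)) [0.58352117 0.13994053 0.084     ]
blue [ 87.7 117.8] (np.int32(67), np.int32(100), np.int32(42), np.int32(37), np.int32(1189)) [0.33305291 0.12564287 0.084     ]
blue [256.6 185.6] (np.int32(239), np.int32(168), np.int32(36), np.int32(36), np.int32(1021)) [0.48093962 0.06466249 0.084     ]
```

View pics/w3.png

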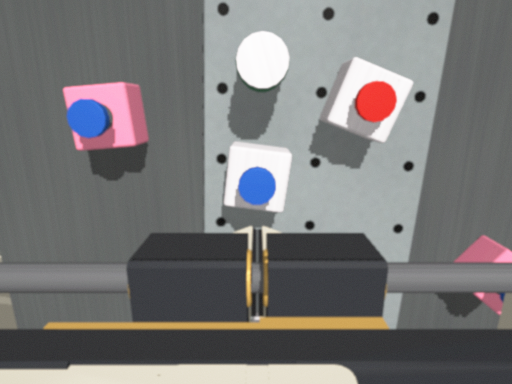

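The white-block blue cap is at (257,186), giving (0.481, 0.0647).

```bash
python3 - <<'E'
from h import *
press(.481,.0647)
manip.servo_line([.481,.0647,.2],vel=.2)
manip.servo_line([.40,.28,.25],vel=.25)
manip.sleep(.2)
for n in ['scene','side']:
    im=viewer.get_image(n); cv2.imwrite(f'pics/{n}4.png',im[:,:,::-1])
    o=(150,130) if n=='scene' else (150,150)
    cv2.imwrite(f'pics/{n}4z.png',cv2.resize(im[o[0]:o[0]+150,o[1]:o[1]+200,::-1],None,fx=4,fy=4,interpolation=2))
print(manip.current_clock())
E
```

```text
f0 0.1341144616530545 0.09217536799545842
0.091 0.091 0.07
0.09 0.0899 -0.28
0.089 0.0889 -0.32
0.088 0.0879 0.41
0.087 0.0869 -0.88
0.086 0.0861 0.14
0.085 0.0851 3.37
contact ~ 0.08605631464049406
0.084 0.0841 3.37
0.083 0.083 3.57
0.082 0.082 3.62
0.081 0.081 4.51
0.08 0.0801 4.16
0.079 0.0791 4.74
t 28.925 f [-0.21276653 -0.69070622 -0.09302273]
30.8667
```

View pics/scene4z.png

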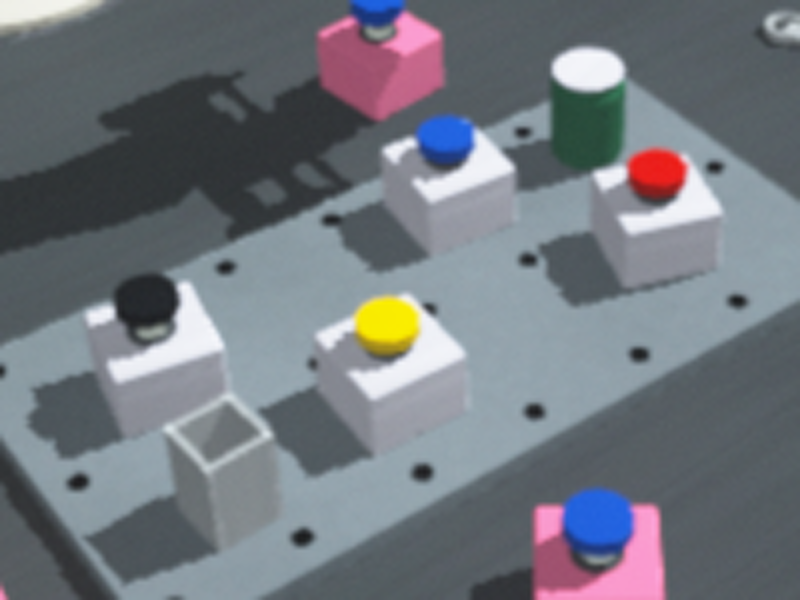

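View pics/side4z.png

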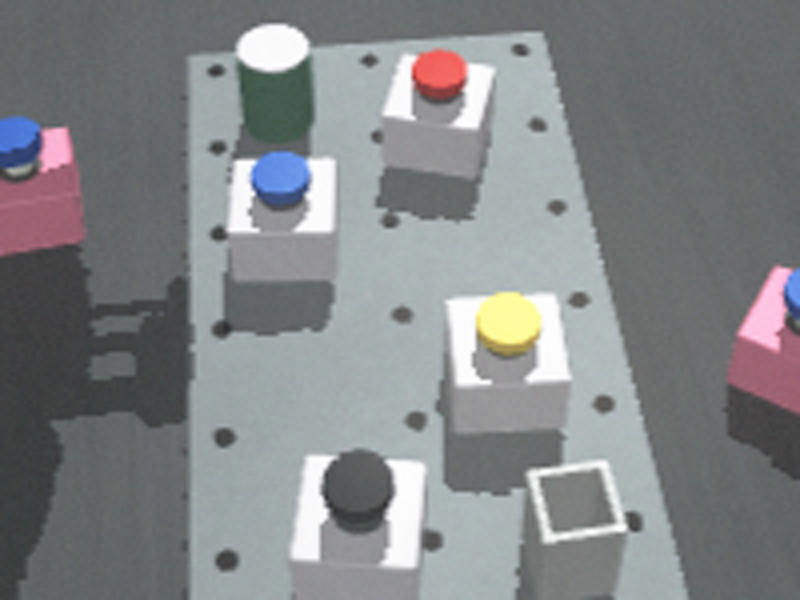

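All three caps are down with their white stems gone and dark stems still showing. Black is still up, nothing has shifted, and the arm is clear.

```bash
python3 - <<'E'
from bench import manip
manip.hand_in(); print(manip.current_clock())
E
```

```text
the job is handed in; nothing more can be done
the job is handed in; nothing more can be done
```

I pressed the yellow, then the red, then the blue rest pin about 7 mm below first contact with the closed fingertips. I let go of each before going to the next, and handed the job in at about 31 s of the 45 s allowed. The hand-in reports no verdict.

- **Force and height:** the highest force I read was about 6.5 N, well under the 20 N limit. The readings were about 1–2 N below the stated pin forces, with up to 1.3 N of noise. The fingertips stopped at about 78–79 mm above the bench, against the nominal 86 mm for a pin fully up.
- **Last pictures:** in the scene and side views the three pressed pins show no white stem, with a little dark stem still visible. The black pin is still up. By eye, no block, nor the offcut or tin, has moved. I did not measure this, and I did not check the spanner's position closely.
- **Arm:** it stands clear of everything.

No final check failed. The first automatic colour search in the side view missed the blue and black caps and caught only part of the yellow one. I took the pressing positions from the wrist camera instead, and they agreed with the scene camera to about 2–3 mm.

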